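# Set the six-sided flip timer

### The arm

A 6-joint arm with a two-finger parallel gripper is mounted at the origin on the work surface; the furniture and walls round the work are solid. World frame = base frame: x ahead of the robot, y to its left, z up, the work surface at z = 0. Lengths are in m, angles in rad, forces in N, time in s.
With the tool pointing down it reaches from about 0.35 to 0.975 m from the base axis. Payload 4.9 kg.
Tool frame: the origin (TCP) lies at the very end of the fingers, on their centre line; the grasp point (between the pads) lies 19 mm behind it (pinch_z is the distance from the TCP to the grasp point, in m); z points along the fingers, y is the line along which they close (so a half turn about z gives the same grasp; the last joint's range is limited). The gripper opens to 85 mm and grips with 20 to 120 N. Pads are 22 mm wide; open, the fingers measure 114 mm over their backs; the gripper's body (76 mm by 85 mm) begins 54 mm behind the grasp point. The pads swing forward as they close: fully open they stand 13 mm farther back than shut.
Start: joints at [-1.318, 0.053, 1.613, -0, 1.476, -0.119], TCP at [0.227, -0.582, 0.231] pointing down, gripper open.
Joint ranges: [-3.01, 3.01], [-1.01, 2.22], [0.06, 2.58], [-1.02, 4.17], [0.09, 2.62], [-3.14, 3.14]. Speed limits (rad/s): [2.57, 2.57, 3.14, 3.14, 3.14, 3.14].

### API

Orientations are given as a unit quaternion [w, x, y, z].
In Python, from plant import * gives the robot as it stands. The module is installed in compiled form; this text tells all that it offers.
- The arm moves only by the tool play_rows, never from a script. Its arguments are lists of equal length, an entry for each row: "linear": the shift along the world's x, y, z in m, a list of three; "turn": the turn about the world's z in degrees. A call has 1 to 8 rows; each row shifts and turns the commanded pose from where the row before left it; what a row does not reach is not made up. A row lasts 1/8 s, in which the tool goes at most 62.5 mm and 10.7 degrees, less where a joint would pass 70% of its speed; a pose out of reach is approached as far as the arm can. A call is refused whole if a number of a shift passes 0.0625 or a number of a turn 10.7, either way. A call with a gripper value outside its range is refused whole. "hand" is the finger opening in m, from 0 to 0.0854, set as the call begins (left out, the last holds). The fingers move at their own pace and stop on an object; the grip force is fixed at half the most. Time passes only in rows, so rows that do not move let the fingers close. It gives the time, the measured TCP pose, the force, the opening and the grip force at its end, in the units of the state.
- state(): the state, without advancing time (a new reading comes with each control period).
- grab_frame(name): name is "scene" or "top" or "wrist"; returns the picture (420x560x3 uint8, red, green, blue); there is no depth.
- camera_info(name): a dict with "camera_matrix" (3x3 intrinsics, pixels), "origin" and "attitude" of the camera in the world; the wrist camera has in their place "mount" (4x4, takes a point from camera to tool coordinates, whose origin is the TCP and whose axes are the flange's). Camera axes: x right, y down, z forward; pixel columns grow to the right and rows downward; lengths in m; the calibration is good to about 2 mm. The wrist camera is an equidistant fisheye: a pixel r from the principal point sees the ray r / f radians off the axis. A picture is of the moment at which its call begins: read the wrist's pose just before it. camera_info takes no time and is no camera call.
- job_done(): hands the job in; it is judged then, once.
Trained networks look in the newest picture that a camera, given by its name, has taken for a name from the list of things; names that differ only in an ending like _2 or _b are one class to them, and where a whole thing is asked for, a point or a joint stands for the part that bears it (a point fixed in the world has none). Each returns a list of dicts, best first, with "p" (0 to 1); they miss things now and then, are a little off and sometimes report something else, mostly with a low value. They report only what shows in the picture. A call takes as long as a camera call. They do not tell look-alikes from the thing itself.
- trace(camera, thing): "region" (420x560 bool, what is visible of it) and "location" ([column, row] in pixels, amid what is visible of it).
The state is a dict: "time": time; "joint_pos": joint angles; "joint_vel": joint speeds; "joint_efforts": joint torques, N m; "tool_pos": TCP position; "tool_rot": TCP orientation; "contact_force": force on the tool from outside, world axes, zero at the start; "ft_torque": the same for the moment, N m; "gripper_width": opening from 0.0 (shut) to 1.0 (fully open); "grasp_force": force on a finger pad.
Only numpy, scipy, OpenCV 4.12 (cv2) and the standard library are available. Lean on these libraries where they do the work, as an engineer would, in place of code of your own. Each camera call takes 0.05 s, during which the arm holds its last target. There are 200 camera calls.

### The job

A six-sided flip timer runs the time of whichever flat faces up. Set the longer of the two timers to three: roll it over on the worktop, flat by flat and without picking it up, until its flat with three dots faces straight up, and leave it lying there within 20 cm of where it was. Leave the shorter timer and the other things where they are.

Things in the scene. Friction and masses are not known exactly. Their poses are not given: they have to be found in the camera images.
- timer_long: longer flip timer: loose white plastic hexagonal bar, 130 mm long, 50 mm across flats (58 over corners, each flat 29 mm wide), 0.15-0.31 kg. Starts lying on a flat, one-dot flat up, length in any direction. Origin in its middle, 25 mm up when lying on a flat. x along its length, +z out of the three-dot flat. Dots 1 to 6 rise by one per 60 degrees round +x, right-handed (+y toward +z)
- timer_long_three (a point): centre of its three-dot flat, 25 mm from the origin along +z; 50 mm up when done. At the start it faces out of one long side, 30 degrees downward: roll away from that side by two flats (58 mm of travel). Body frame as timer_long
- timer_long_edge (a point): corner edge between its two- and three-dot flats, mid-length, 29 mm from the origin. How it moves: a merely level push slides it. Pressed at the near side corner (25 mm up) with the fingertips and carried up and forward round its far lower edge (radius 50 mm), it tips; past 30 degrees it drops onto the next flat by itself and, moved slowly, does not roll on
- timer_short: the shorter flip timer, not to be used: the same white hexagonal bar and dots but only 80 mm long, 50 mm across flats; origin at its middle, x along its length, loose
- timer_short_three (a point): centre of the three-dot flat of the shorter timer, 25 mm from its origin along its +z
- jam: small jar of jam with a yellow lid, 51 mm diameter, 70 mm high, origin under its centre; bystander
- jar: empty glass jar with a yellow lid, 58 mm diameter, 75 mm high, origin under its centre; bystander
- mill_a: steel mill, 51 mm diameter, 220 mm high, origin under its centre, at the back; bystander
- mill_b: second steel mill, same size, origin under its centre, at the back; bystander
- syrup_bottle: squeeze bottle with white cap, 49 x 68 mm, 168 mm high, origin under its centre, at the left; bystander
- scoop: white measuring scoop, 42 x 122 mm, 30 mm high, origin under its middle; bystander
Things that resemble listed ones, but are neither listed nor needed, are in the scene too. Leave any green look-alike of the timer_long alone.

How it is judged:
At the end, for the whole second after the job is handed in: the longer timer lies at rest on the worktop, its three-dot flat facing up within 0.12 rad (7 degrees) and 45 to 55 mm above the worktop, its middle within 20 cm of where it started (angle between timer_long's own z axis and vertical below 0.12 rad and height (world z) of timer_long_three between 0.045 and 0.055 m and distance of timer_long from where it was at the start of the episode below 0.2 m and linear speed of timer_long below 0.02 m/s and angular speed of timer_long below 0.2 rad/s); the robot touches nothing.
It fails at once if the longer timer is picked up (its middle more than 60 mm above the worktop) or falls off (below 0) (height (world z) of timer_long above 0.06 m or height (world z) of timer_long below 0 m).
It fails at once if the shorter timer is moved more than 3 cm or rolled over (distance of timer_short_three from where it was at the start of the episode above 0.03 m).
It fails at once if a jar, mill, bottle or scoop is moved more than 3 cm (distance of any of jam, jar, mill_a, mill_b, syrup_bottle, scoop from where it was at the start of the episode above 0.03 m).
It fails at once if a jar, mill or bottle is tipped over (angle between any of jam, jar, mill_a, mill_b, syrup_bottle's own z axis and vertical above 0.5 rad).
It also fails if it takes over 42 s, if anything falls off the work surface, if the arm or the gripper's body presses on something with over 40 N, if the wrist force passes 120 N, or if a joint passes its speed limit or range.

## Working session

There is one attempt and no reset: what is moved stays moved. The work goes in short steps, Python scripts to look and compute and a tool call to move; the robot and the scene stay as the last step left them, time stands still between calls to the robot, and variables do not carry over. Pictures are saved under pics/ and viewed, at most 10 in all, crops included, and the job is handed in when it is done.

Besides the shell and the picture viewer there is one more tool, called after ">>>" as name([rows], argument=value, ...), one row to a line, values as JSON. play_rows: Moves the arm, as the interface text tells. Its arguments: {"type":"object","properties":{"linear":{"type":"array","items":{"type":"array","items":{"type":"number"}}},"turn":{"type":"array","items":{"type":"number"}},"hand":{"type":"number"}},"required":["linear","turn"]}

```bash
mkdir -p pics
cat > h.py <<'E'
from plant import *
import numpy as np, cv2
def ground(cam,px,z):
    c=camera_info(cam);K=np.array(c["camera_matrix"]);R=np.array(c["attitude"]);o=np.array(c["origin"])
    if R.shape!=(3,3):
        from scipy.spatial.transform import Rotation as Ro
        R=Ro.from_quat(np.roll(R,-1)).as_matrix()
    d=R@np.linalg.inv(K)@np.array([px[0],px[1],1.]);return o+d*(z-o[2])/d[2]
def save(cam,n): 
    f=grab_frame(cam);cv2.imwrite(f"pics/{n}.png",f[...,::-1]);return f
E
python3 - <<'E'
from h import *
for c in("scene","top"):save(c,c+"0")
for c in("scene","top"):print(c,camera_info(c))
a=cv2.imread("pics/scene0.png");cv2.imwrite("pics/scene0b.png",a)
for n in("timer_long","timer_short","scoop","jam","jar","mill_a","syrup_bottle"):
    for r in trace("top",n)[:4]:
        m=r["region"].astype(np.uint8);rc=cv2.minAreaRect(cv2.findNonZero(m))
        print(n,round(r["p"],2),r["location"],rc,ground("top",r["location"],0.05 if "timer" in n else 0.07).round(3))
E
```

```text
scene {'camera_matrix': array([[480.06914827,   0.        , 271.30316876],
       [  0.        , 480.06914827, 207.66463001],
       [  0.        ,   0.        ,   1.        ]]), 'origin': array([-0.11723056,  0.77902011,  0.85752816]), 'attitude': array([ 0.15612067, -0.32863915,  0.84251858, -0.3972217 ])}
top {'camera_matrix': array([[541.31270917,   0.        , 276.19005394],
       [  0.        , 541.31270917, 208.04545063],
       [  0.        ,   0.        ,   1.        ]]), 'origin': array([0.43945869, 0.05342594, 1.42374333]), 'attitude': array([ 0.03085132, -0.69703547,  0.7157631 , -0.02954538])}
timer_long 0.89 [246.5, 206.8] ((246.0, 209.0), (50.0, 22.0), 90.0) [0.562 0.13  0.05 ]
timer_long 0.82 [399.4, 293.6] ((400.3292541503906, 297.46343994140625), (52.675838470458984, 22.196739196777344), 83.6598129272461) [ 0.333 -0.249  0.05 ]
timer_short 0.78 [336.3, 228.4] ((336.70001220703125, 226.9000244140625), (30.857736587524414, 21.913463592529297), 63.43495178222656) [ 0.501 -0.097  0.05 ]
scoop 0.78 [185.9, 164.6] ((194.25, 159.25001525878906), (13.435027122497559, 43.84061813354492), 45.0) [0.672 0.28  0.07 ]
jam 0.77 [227.7, 284.6] ((229.25003051757812, 282.7500305175781), (18.384775161743164, 20.50609588623047), 45.0) [0.368 0.18  0.07 ]
jam 0.47 [336.3, 228.2] ((336.70001220703125, 226.90003967285156), (31.752164840698242, 22.807893753051758), 63.43495178222656) [ 0.501 -0.095  0.07 ]
jar 0.65 [298.9, 162.1] ((300.5, 162.5), (25.0, 21.0), 90.0) [ 0.67  -0.006  0.07 ]
mill_a 0.74 [263.4, 118.5] ((258.531982421875, 120.17599487304688), (40.249229431152344, 21.734582901000977), 79.69515228271484) [0.785 0.081 0.07 ]
syrup_bottle 0.6 [165.3, 276.6] ((165.0, 275.5), (27.0, 28.0), 90.0) [0.392 0.334 0.07 ]
syrup_bottle 0.36 [247.3, 208.2] ((246.0, 208.5), (51.0, 22.0), 90.0) [0.557 0.127 0.07 ]
```

View pics/top0.png

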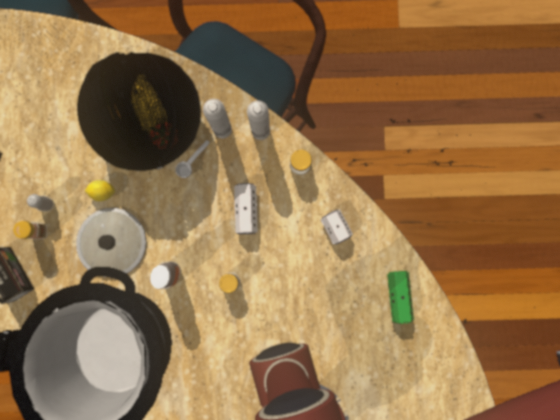

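View pics/scene0.png

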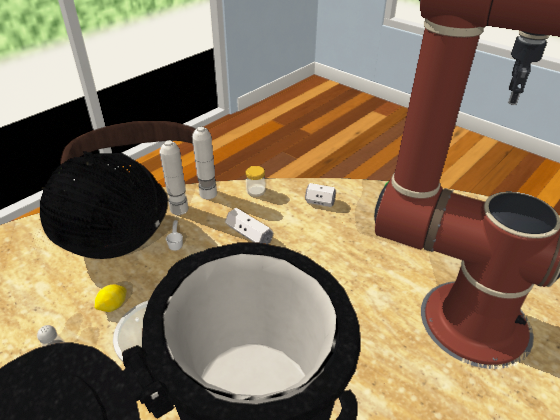

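Run:
```python
import cv2,numpy as np
a=cv2.imread("pics/top0.png")[170:250,205:285];b=cv2.imread("pics/scene0.png")[195:255,210:290]
a=cv2.resize(a,(400,400),interpolation=cv2.INTER_CUBIC);b=cv2.resize(b,(400,400),interpolation=cv2.INTER_CUBIC)
cv2.imwrite("pics/c.png",np.hstack([a,b]))
from h import *
for p in ((245.,184),(247,234),(236,209),(257,209),(217,120),(260,125),(300,172),(229,284),(188,170),(165,277)):print(p,ground("top",p,0.05 if p[0]>230 and p[0]<258 else 0.03).round(3))
c=camera_info("wrist");print(c); s=state();print(s)
```

```text
(245.0, 184) [0.621 0.133 0.05 ]
(247, 234) [0.493 0.13  0.05 ]
(236, 209) [0.557 0.157 0.05 ]
(257, 209) [0.556 0.103 0.05 ]
(217, 120) [0.795 0.203 0.03 ]
(260, 125) [0.778 0.091 0.03 ]
(300, 172) [ 0.651 -0.01   0.03 ]
(229, 284) [0.367 0.18  0.03 ]
(188, 170) [0.664 0.281 0.03 ]
(165, 277) [0.389 0.343 0.03 ]
{'camera_matrix': array([[325.1922621 ,   0.        , 281.58088588],
       [  0.        , 325.1922621 , 203.38147964],
       [  0.        ,   0.        ,   1.        ]]), 'mount': array([[-2.52350483e-04, -9.57615860e-01, -2.88048261e-01,
         7.46418281e-02],
       [ 9.99999647e-01, -4.72338517e-04,  6.94218603e-04,
         4.50334659e-04],
       [-8.00851033e-04, -2.88047984e-01,  9.57615642e-01,
        -1.41627240e-01],
       [ 0.00000000e+00,  0.00000000e+00,  0.00000000e+00,
         1.00000000e+00]])}
{'time': 0.45, 'joint_pos': array([-1.31802264e+00,  5.27660656e-02,  1.61299252e+00, -1.37943329e-05,
        1.47602595e+00, -1.19006233e-01]), 'joint_vel': array([ 0.00179077, -0.00084856, -0.0014552 ,  0.00010505, -0.0019383 ,
        0.00288707]), 'joint_efforts': array([-3.43763704e-04, -3.93119001e+01, -3.69913924e+01, -8.61147032e-05,
        1.81756866e-03, -8.96733248e-07]), 'tool_pos': array([ 0.22702283, -0.5822391 ,  0.23120725]), 'tool_rot': array([-9.52644080e-05,  9.82772031e-01,  1.84821876e-01, -1.32626968e-05]), 'contact_force': array([ 0.2136716 , -0.71233547,  0.46722351]), 'ft_torque': array([0.05256036, 0.01280267, 0.004523  ]), 'grasp_force': 0.0, 'gripper_width': 1.0017109423872321}
```

View pics/c.png

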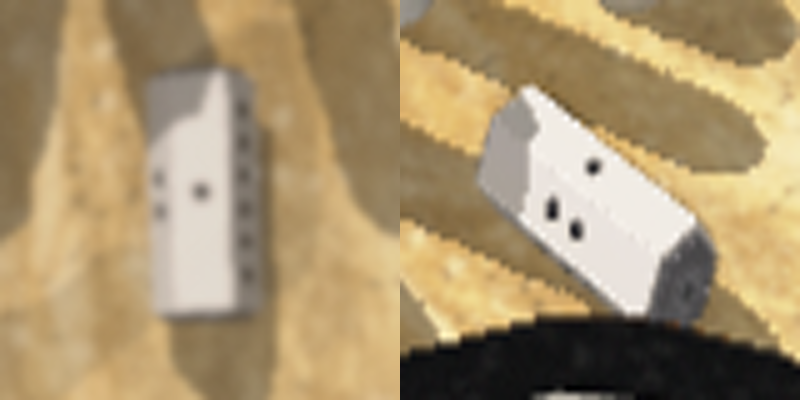

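>>> play_rows([
  [0.025, 0.06, 0],
  [0.025, 0.06, 0],
  [0.025, 0.06, 0],
  [0.025, 0.06, 0],
  [0.025, 0.06, 0],
  [0.025, 0.06, 0],
  [0.025, 0.06, 0],
  [0.025, 0.06, 0],
], turn=[5.3, 5.3, 5.3, 5.3, 5.3, 5.3, 5.3, 5.3], hand=0.06)

```text
time: 1.45
tool_pos: [0.4198, -0.1189, 0.2318]
tool_rot: [0.001, 0.849, 0.529, 0.0]
contact_force: [0.9, -0.4, 0.2]
gripper_width: 0.7
grasp_force: 0.0
```

>>> play_rows([
  [0.026, 0.061, 0],
  [0.026, 0.061, 0],
  [0.026, 0.061, 0],
  [0.026, 0.061, 0],
  [0.026, 0.061, 0],
  [0, 0, 0],
  [0, 0, 0],
  [0, 0, 0],
], turn=[5.3, 5.3, 5.3, 5.3, 5.2, 0, 0, 0])

```text
time: 2.45
tool_pos: [0.5417, 0.1656, 0.2315]
tool_rot: [0.0, 0.707, 0.707, 0.0]
contact_force: [-0.4, 0.6, -0.4]
gripper_width: 0.699
grasp_force: 0.0
```

>>> play_rows([
  [0.007, 0.02, 0],
  [0.007, 0.02, 0],
  [0, 0, 0],
  [0, 0, 0],
], turn=[0, 0, 0, 0])

```text
time: 2.95
tool_pos: [0.5558, 0.207, 0.2311]
tool_rot: [0.0, 0.706, 0.708, -0.0]
contact_force: [0.4, -0.0, -0.2]
gripper_width: 0.705
grasp_force: 0.0
```

```bash
cat >> h.py <<'E'
from scipy.spatial.transform import Rotation as Ro
def wray(px,z,s):
    c=camera_info("wrist");K=c["camera_matrix"];M=c["mount"]
    v=np.array([px[0]-K[0,2],px[1]-K[1,2]]);r=np.hypot(*v);t=r/K[0,0]
    d=np.r_[v/max(r,1e-9)*np.sin(t),np.cos(t)]
    R=Ro.from_quat(np.roll(s["tool_rot"],-1)).as_matrix()
    o=R@M[:3,3]+s["tool_pos"];d=R@M[:3,:3]@d;return o+d*(z-o[2])/d[2]
E
python3 - <<'E'
from h import *
s=state();print(s["tool_pos"]);save("wrist","w1")
for r in trace("wrist","timer_long")[:2]:
    p=cv2.findNonZero(r["region"].astype(np.uint8))
    print(r["p"],r["location"],cv2.minAreaRect(p),wray(r["location"],.05,s).round(3))
E
```

```text
[0.55584854 0.20697924 0.23114291]
0.74 [285.8, 236.5] ((286.5, 236.5), (45.0, 117.0), 90.0) [0.562 0.146 0.05 ]
```

View pics/w1.png

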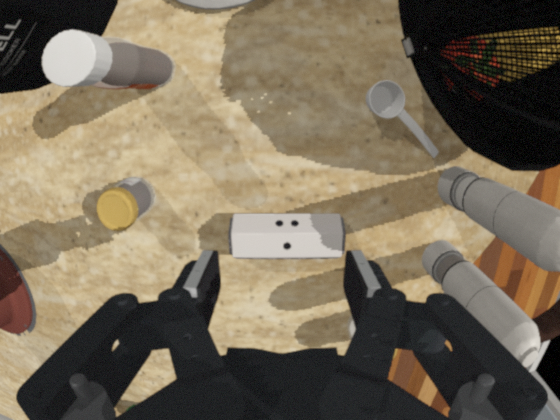

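Run:
```python
from h import *
s=state()
for p,z in(((287,245),.05),((234,213),.025),((341,213),.025),((235,229),.05),((340,229),.05),((387,100),.03),((436,155),.02),((202,272),.23)):print(p,wray(p,z,s).round(4))
```

```text
(287, 245) [0.5632 0.1354 0.05  ]
(234, 213) [0.5032 0.1635 0.025 ]
(341, 213) [0.6251 0.1636 0.025 ]
(235, 229) [0.5074 0.1538 0.05  ]
(340, 229) [0.6202 0.1538 0.05  ]
(387, 100) [0.6702 0.2926 0.03  ]
(436, 155) [0.7393 0.2334 0.02  ]
(202, 272) [0.5166 0.2004 0.23  ]
```

>>> play_rows([
  [0.008, 0, -0.04],
  [0, 0, -0.05],
  [0, 0, -0.05],
  [0, 0, -0.05],
  [0, 0, -0.02],
  [0, 0, -0.008],
  [0, 0, 0],
  [0, 0, 0],
], turn=[0, 0, 0, 0, 0, 0, 0, 0])

```text
time: 4.05
tool_pos: [0.5657, 0.2072, 0.0157]
tool_rot: [0.001, 0.706, 0.708, 0.002]
contact_force: [-0.1, -0.3, -0.0]
gripper_width: 0.703
grasp_force: 0.0
```

>>> play_rows([
  [0, -0.01, 0],
  [0, -0.01, 0],
  [0, -0.005, 0],
  [0, -0.003, 0],
  [0, 0, 0],
  [0, 0, 0],
], turn=[0, 0, 0, 0, 0, 0])

```text
time: 4.8
tool_pos: [0.5639, 0.1789, 0.0133]
tool_rot: [-0.0, 0.706, 0.708, 0.0]
contact_force: [0.6, 0.8, 0.4]
gripper_width: 0.7
grasp_force: 0.0
```

Run:
```python
from h import *
s=state();print(s["tool_pos"],s["contact_force"]);f=save("wrist","w2")
```

```text
[0.56387944 0.178859   0.01326988] [0.59504162 0.76812569 0.42008481]
```

View pics/w2.png

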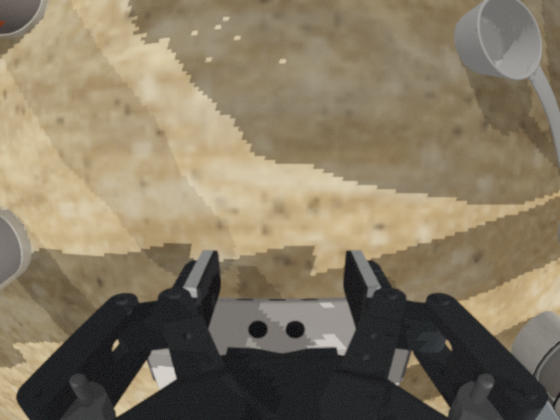

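>>> play_rows([
  [0, 0, -0.004],
  [0, -0.003, 0],
  [0, -0.002, 0],
  [0, -0.002, 0],
  [0, -0.001, 0],
  [0, 0, 0],
], turn=[0, 0, 0, 0, 0, 0])

```text
time: 5.6
tool_pos: [0.564, 0.1707, 0.0094]
tool_rot: [0.0, 0.707, 0.708, 0.0]
contact_force: [0.3, 2.0, -0.3]
gripper_width: 0.7
grasp_force: 0.9
```

>>> play_rows([
  [0, -0.0015, 0.0018],
  [0, -0.0015, 0.0018],
  [0, -0.0015, 0.0017],
  [0, -0.0015, 0.0017],
  [0, -0.0016, 0.0017],
  [0, -0.0016, 0.0016],
  [0, -0.0018, 0.0015],
  [0, -0.0018, 0.0014],
], turn=[0, 0, 0, 0, 0, 0, 0, 0])

```text
time: 6.6
tool_pos: [0.5638, 0.1574, 0.0223]
tool_rot: [0.0, 0.706, 0.708, -0.0]
contact_force: [0.5, 1.2, 0.4]
gripper_width: 0.7
grasp_force: 0.2
```

Run:
```python
from h import *
s=state();f=save("wrist","w3");g=save("scene","s3");t=save("top","t3")
a=cv2.resize(f[180:420],(560,240));b=cv2.resize(g[180:270,200:300],(400,360));c=cv2.resize(t[160:250,200:300],(400,360))
o=np.zeros((600,800,3),np.uint8);o[:240,:560]=a;o[240:,:400]=b;o[240:,400:]=c
cv2.imwrite("pics/m3.png",o[...,::-1])
```

```text
(no output)
```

View pics/m3.png

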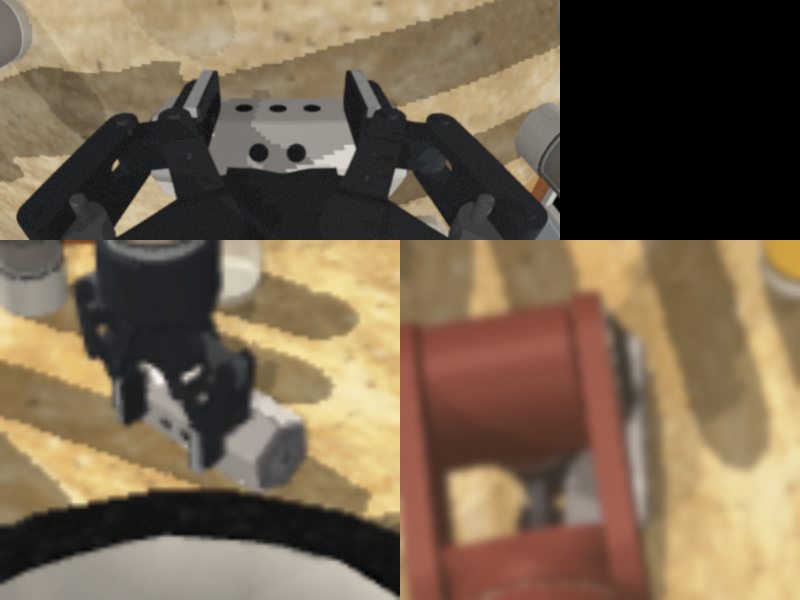

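The picture shows the three-dot flat coming into view between the fingers (wrist crop, row ~108), so the timer is tipping. I'll carry on along the arc.

>>> play_rows([
  [0, -0.0019, 0.0013],
  [0, -0.0019, 0.0013],
  [0, -0.002, 0.0012],
  [0, -0.002, 0.0011],
  [0, -0.002, 0.001],
  [0, -0.002, 0.001],
  [0, -0.002, 0.0008],
  [0, -0.002, 0.0008],
], turn=[0, 0, 0, 0, 0, 0, 0, 0])

```text
time: 7.75
tool_pos: [0.5639, 0.142, 0.031]
tool_rot: [-0.0, 0.706, 0.708, -0.0]
contact_force: [0.2, -0.7, -0.5]
gripper_width: 0.699
grasp_force: 0.0
```

>>> play_rows([
  [0, -0.002, 0.0005],
  [0, -0.002, 0.0005],
  [0, 0, 0],
  [0, 0, 0],
  [0, 0, 0],
], turn=[0, 0, 0, 0, 0])

```text
time: 8.38
tool_pos: [0.5639, 0.1382, 0.032]
tool_rot: [-0.0, 0.706, 0.708, -0.0]
contact_force: [0.0, -0.6, -0.1]
gripper_width: 0.7
grasp_force: 0.0
```

>>> play_rows([
  [0, 0.01, 0],
  [0, 0.02, 0],
  [0, 0.03, 0],
  [0, 0, 0],
  [0, 0, 0],
], turn=[0, 0, 0, 0, 0])

```text
time: 9.0
tool_pos: [0.5637, 0.1986, 0.0319]
tool_rot: [0.0, 0.706, 0.708, -0.0]
contact_force: [0.5, 0.6, 0.4]
gripper_width: 0.7
grasp_force: 0.0
```

Run:
```python
from h import *
s=state();f=save("wrist","w4")
for r in trace("wrist","timer_long")[:1]:print(r["p"],r["location"],cv2.minAreaRect(cv2.findNonZero(r["region"].astype(np.uint8))))
```

```text
0.88 [278.2, 350.9] ((281.5, 349.5), (9.0, 129.0), 90.0)
```

View pics/w4.png

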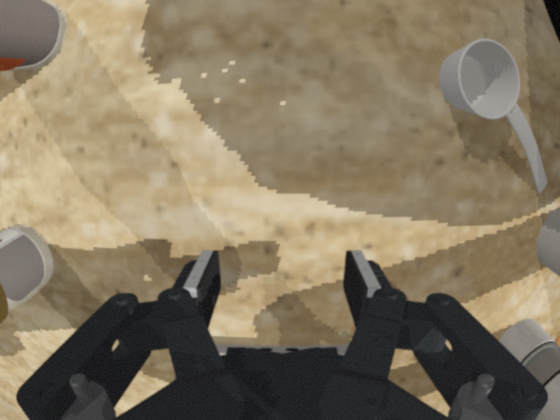

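The timer's near edge shows at row ~347 between the fingers, with the mitted rest hidden behind the hand; I compute where it lies.

Run:
```python
from h import *
s=state()
for p in((220,346),(345,346),(281,346)):print([wray(p,z,s).round(4) for z in (.025,.05)])
```

```text
[array([0.528 , 0.1366, 0.025 ]), array([0.5342, 0.1593, 0.05  ])]
[array([0.6035, 0.1365, 0.025 ]), array([0.597 , 0.1593, 0.05  ])]
[array([0.5648, 0.138 , 0.025 ]), array([0.5648, 0.1604, 0.05  ])]
```

>>> play_rows([
  [0, 0, -0.012],
  [0, 0, -0.011],
  [0, -0.02, 0],
  [0, -0.02, 0],
  [0, -0.01, 0],
  [0, 0, 0],
], turn=[0, 0, 0, 0, 0, 0])

```text
time: 9.85
tool_pos: [0.5643, 0.147, 0.0095]
tool_rot: [0.0, 0.707, 0.707, 0.0]
contact_force: [-0.4, -0.2, 0.8]
gripper_width: 0.705
grasp_force: 0.0
```

>>> play_rows([
  [0, -0.002, 0],
  [0, -0.002, 0],
  [0, -0.001, 0],
  [0, 0, 0],
], turn=[0, 0, 0, 0])

```text
time: 10.35
tool_pos: [0.5639, 0.1433, 0.009]
tool_rot: [-0.0, 0.706, 0.708, 0.0]
contact_force: [0.6, 0.6, 0.4]
gripper_width: 0.703
grasp_force: 0.0
```

>>> play_rows([
  [0, -0.002, 0],
  [0, -0.001, 0],
  [0, -0.001, 0],
  [0, 0, 0],
], turn=[0, 0, 0, 0])

```text
time: 10.85
tool_pos: [0.5639, 0.1392, 0.009]
tool_rot: [-0.0, 0.706, 0.708, 0.0]
contact_force: [-0.4, 1.4, -0.1]
gripper_width: 0.7
grasp_force: 1.0
```

Contact (grasp_force 1.0). Same arc again.

>>> play_rows([
  [0, -0.0018, 0.0014],
  [0, -0.0015, 0.0018],
  [0, -0.0015, 0.0017],
  [0, -0.0015, 0.0017],
  [0, -0.0016, 0.0017],
  [0, -0.0016, 0.0016],
  [0, -0.0018, 0.0015],
  [0, -0.0018, 0.0014],
], turn=[0, 0, 0, 0, 0, 0, 0, 0])

```text
time: 11.85
tool_pos: [0.5639, 0.1255, 0.0217]
tool_rot: [0.0, 0.706, 0.708, -0.0]
contact_force: [0.0, 0.0, 0.7]
gripper_width: 0.699
grasp_force: 0.3
```

Run:
```python
from h import *
save("wrist","w5")
```

```text
(no output)
```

View pics/w5.png

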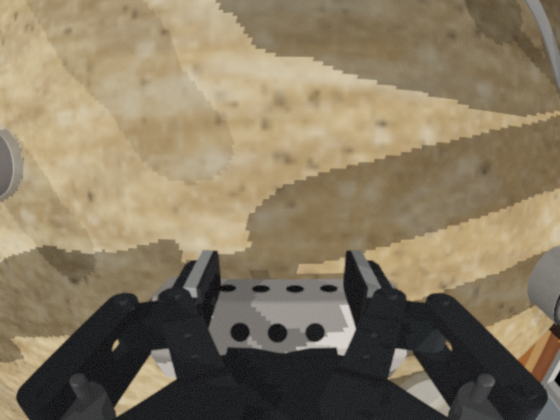

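Three dots at (277,332), with the four-dot flat at row 288 coming up behind: tipping well. Continue.

>>> play_rows([
  [0, -0.0019, 0.0013],
  [0, -0.0019, 0.0013],
  [0, -0.002, 0.0012],
  [0, -0.002, 0.0011],
  [0, -0.002, 0.001],
  [0, -0.002, 0.001],
  [0, -0.002, 0.0008],
  [0, -0.002, 0.0008],
], turn=[0, 0, 0, 0, 0, 0, 0, 0])

```text
time: 12.9
tool_pos: [0.5639, 0.1101, 0.0304]
tool_rot: [0.0, 0.706, 0.708, -0.0]
contact_force: [-0.3, 0.8, 0.6]
gripper_width: 0.702
grasp_force: 0.0
```

>>> play_rows([
  [0, -0.002, 0.0005],
  [0, -0.002, 0.0005],
  [0, 0, 0],
  [0, 0, 0],
  [0, 0, 0],
], turn=[0, 0, 0, 0, 0])

```text
time: 13.52
tool_pos: [0.5638, 0.1063, 0.0312]
tool_rot: [-0.0, 0.706, 0.708, -0.0]
contact_force: [0.2, -0.5, -0.7]
gripper_width: 0.702
grasp_force: 0.0
```

>>> play_rows([
  [0, 0.01, 0],
  [0, 0.03, 0],
  [0, 0.04, 0.02],
  [0, 0.04, 0.06],
  [0, 0.02, 0.06],
  [0, 0, 0.04],
  [0, 0, 0],
  [0, 0, 0],
], turn=[0, 0, 0, 0, 0, 0, 0, 0])

```text
time: 14.52
tool_pos: [0.5632, 0.2409, 0.2015]
tool_rot: [-0.0, 0.706, 0.708, -0.001]
contact_force: [0.3, -0.2, -0.3]
gripper_width: 0.705
grasp_force: 0.0
```

Run:
```python
from h import *
s=state();f=save("wrist","w6")
for r in trace("wrist","timer_long")[:1]:print(r["p"],r["location"],wray(r["location"],.05,s))
```

```text
0.9 [279.4, 323.0] [0.56227864 0.0862454  0.05      ]
```

View pics/w6.png

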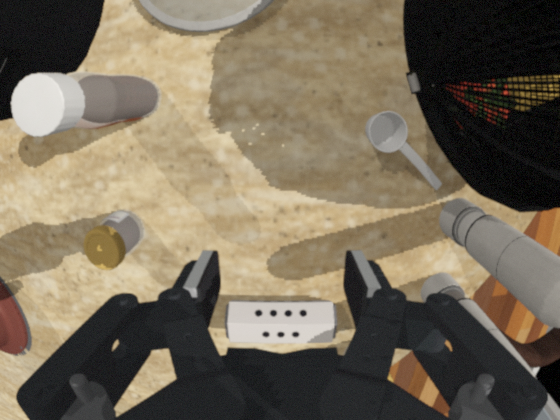

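The timer lies with three dots up at (281,334), and the four-dot flat faces the camera side at (281,313), the mirror of the starting arrangement. Everything else is undisturbed and the gripper is clear.

```bash
python3 -c "
from plant import *
print(job_done())"
```

```text
the job is handed in; nothing more can be done
None
```

The longer timer was rolled two flats and lies with its three-dot flat up, about 5 cm from where it started; the job is handed in (verdict not shown), and nothing else looked moved in the last wrist picture.

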